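Set the bag sealer's heat-time thumbwheel for thicker bags

ROBOT

A 7-joint arm with a two-finger parallel gripper is mounted at the origin on the work surface. World frame = base frame: x ahead of the robot, y to its left, z up, the work surface at z = 0. Lengths are in mm, angles in rad, forces in N, time in s.
With the tool pointing down it reaches from about 350 to 775 mm from the base axis. Payload 3.1 kg.
Tool frame: the origin (TCP) lies on the centre line of the jaws, within the pads' length; the fingertips stand 25 mm ahead of it and the grasp point (between the pads) lies 6 mm ahead of it; z points along the fingers, y is the line along which they close (so a half turn about z gives the same grasp; the last joint's range is limited). The gripper opens to 85 mm and grips with 20 to 120 N. Pads are 22 mm wide; open, the fingers measure 114 mm over their backs; the gripper's body (76 mm by 85 mm) begins 54 mm behind the grasp point. The pads swing forward as they close: fully open they stand 13 mm farther back than shut.
Start: joints at [-1.39, 0.311, 0.014, 1.512, -0.004, 1.319, -0.027], TCP at [121.499, 536.428, 256.304] pointing down, gripper open.
Joint ranges: [-2.7, 2.7], [-0.3, 1.91], [-1.27, 1.3], [0.12, 2.57], [-1.44, 4.58], [0.2, 2.03], [-3.05, 3.05]. Speed limits (rad/s): [2.79, 2.79, 3.14, 3.14, 3.14, 3.14, 3.14].

INTERFACE

Orientations are given as a 3x3 rotation matrix whose columns are the frame's x, y, z axes.
In Python, from bench import bot gives the robot as it stands.
- The arm moves only by the shell command python3 -m pendant 'ROWS'. ROWS is JSON, a list of rows, each a list of 5 numbers: the shift along the tool's x, y, z in mm, then the turn about the tool's z in degrees, then the closure, from 0 (fully open) to 1 (shut). In form: [[dx, dy, dz, turn, grip], ...]. A call has 1 to 10 rows; each row is the pose to reach, as a shift and turn from the pose commanded when the call began, along the tool's axes at that moment; what a row does not reach only later rows make up. A row lasts 1/12 s, in which the tool goes at most 41.7 mm and 7.16 degrees, less where a joint would pass 70% of its speed; a pose out of reach is approached as far as the arm can. A call with a gripper value outside its range is refused whole. The fingers move at their own pace and stop on an object; the grip force is fixed at half the most. Time passes only in rows, so rows that repeat a pose let the fingers close. It gives the time, the measured TCP pose, the force, the opening and the grip force at its end, in the units of the state.
- bot.state(): the state, without advancing time (a new reading comes with each control period).
- bot.read_camera(name): name is "scene" or "top" or "wrist"; returns a dict with "image" (400x640x3 uint8, red, green, blue), "fx", "fy", "cx", "cy" (pixels), "position" and "rotation" of the camera in the world. Camera axes: x right, y down, z forward; pixel columns grow to the right and rows downward; lengths in mm; the calibration is good to about 2 mm. The wrist camera is an equidistant fisheye: a pixel r from the principal point sees the ray r / f radians off the axis. A picture is of the moment at which its call begins. There is no depth.
- bot.hand_in(): hands the job in; it is judged then, once.
Trained networks look in a picture, given as the dict that the camera call returned (one of the last four; its "shot" number tells which), for a name from the list of things; names that differ only in an ending like _2 or _b are one class to them, and where a whole thing is asked for, a point or a joint stands for the part that bears it (a point fixed in the world has none). Each returns a list of dicts, best first, with "confidence" (0 to 1); they miss things now and then, are a little off and sometimes report something else, mostly with a low value. They report only what shows in the picture. A call takes as long as a camera call.
- bot.search_frame(picture, thing): "box" ([centre column, centre row, width, height] in pixels, round what is visible of it).
- bot.regions_of(picture, thing): "pixels" (400x640 bool, what is visible of it) and "box" ([centre column, centre row, width, height] in pixels, round what is visible of it).
The state is a dict: "time_s": time; "q": joint angles; "qd": joint speeds; "tau": joint torques, N m; "tool_pos": TCP position; "eef_rot": TCP orientation; "contact_force": force on the tool from outside, world axes, zero at the start; "moment": the same for the moment, N m; "gripper_width": finger opening in mm; "gripper_force": force on a finger pad.
Only numpy, scipy, OpenCV 4.12 (cv2) and the standard library are available. Lean on these libraries where they do the work, as an engineer would, in place of code of your own. Each camera call takes 0.05 s, during which the arm holds its last target. There are 200 camera calls.

TASK

The next orders go out in thicker bags. With a fingertip on its edge, flick the bag sealer's heat-time thumbwheel (the one next to the sealing arm's hinge) onward, over the top and away from the sealer's front, by just the clicks it needs for its white line to rest level with the long tick of its scale. Leave the cooling-time wheel beside it on its setting, do not press the sealing arm down, do not shift or lift the sealer, and leave the other things on the bench where they are.

Things in the scene. Friction and masses are not known exactly. Their poses are not given: they have to be found in the camera images.
- sealer: Table-top bag sealer, blue metal, 88 x 340 mm, standing loose on rubber feet (about 3 kg). Origin: centre of its footprint, on the bench. Its x points from its front (rocker switch) to its back, y along its length, z up. The control head is its raised end, y -170 to -40 mm, top 76 mm high, with two black thumbwheels side by side. The rest is the sealing bed, 54 mm high, under the raised arm.
- heat_wheel (a joint): Heat-time thumbwheel, sealer y -92 mm. Rad: 0 = white line level with the long tick, negative before it; grows as the top of the rim is swept along the sealer's +x (front to back). Clicks (rests) every 0.349 rad = 9.1 mm of rim: 0, -0.349, -0.698...; let go between two it snaps to the nearer. About 1 N at the rim turns it over a click. Stops at -1.90 and 0.51. Starts 2 to 5 clicks before 0.
- heat_crown (a point): Fixed to the sealer: highest point of the heat-time wheel's rim, mid-width, 98 mm above the bench, 22 mm above the head's top. Axes as the sealer's. The wheel is black, knurled, radius 26 mm, 12 mm wide, axle along the sealer's y, 26 mm below this point; a white line runs across its rim. A black cheek of radius 23 mm, 6 mm thick, stands close at either side (26 mm over all).
- heat_tick (a point): Fixed to the sealer: the long, broad white tick of the heat-time scale, on the cheeks beside the wheel, 40 degrees from the top towards the sealer's back (17 mm back and 6 mm below the crown). Six short ticks stand 20 degrees apart along the rest of the scale, five before it and one after.
- cool_wheel (a joint): Cooling-time thumbwheel, same kind of wheel nearer the sealer's outer end (sealer y -144 mm, 52 mm from the heat-time wheel). Same values; it shall stay in its rest at -0.698 rad (white line at the top).
- cool_crown (a point): Fixed to the sealer: highest point of the cooling-time wheel's rim, mid-width, 98 mm above the bench.
- seal_arm (a joint): Sealing arm, blue, 34 mm wide, hinged 40 mm beyond the heat-time wheel (sealer y -52 mm, 90 mm above the bench; ears up to 102 mm) and reaching along the sealer's +y, held raised by a spring. Rad: 0 raised (free end up to about 165 mm above the bench), 0.28 fully pressed down.
- seal_grip (a point): Middle of the black hand grip at the sealing arm's free end, about 240 mm from its hinge.
- tape: Roll of clear packing tape lying flat behind the sealer, 104 mm outside diameter, 48 mm high. Origin: centre of its underside.
- carton: Small closed cardboard carton standing in front of the sealing bed, 70 x 52 x 88 mm high. Origin: centre of its underside.
- cutter: Grey box cutter lying in front of the control head, 30 x 160 x 16 mm. Origin near the middle of its underside.
- marker: Thick felt marker lying behind the sealing bed, 16 x 134 x 16 mm. Origin near the middle of its underside.

How it is judged:
By the outcome, as a careful person would: the job done as asked, in the order asked, and still so for the second after the job is handed in, with the robot touching nothing.
It also fails if it takes over 48 s, if anything falls off the work surface, if the arm or the gripper's body presses on something with over 40 N, if the wrist force passes 120 N, or if a joint passes its speed limit or range.

## Working session

There is one attempt and no reset: what is moved stays moved. The work goes in short steps, Python scripts to look and compute and a shell command to move; the robot and the scene stay as the last step left them, time stands still between calls to the robot, and variables do not carry over. Pictures are saved under pics/ and viewed, at most 10 in all, crops included, and the job is handed in when it is done.

```bash
ls; mkdir -p pics
cat > h.py <<'E'
import numpy as np, cv2
from bench import bot
def proj(c,P):
    p=(np.atleast_2d(P)-c["position"])@np.array(c["rotation"])
    return np.c_[c["fx"]*p[:,0]/p[:,2]+c["cx"],c["fy"]*p[:,1]/p[:,2]+c["cy"]]
def onz(c,u,v,z):
    d=np.array(c["rotation"])@[(u-c["cx"])/c["fx"],(v-c["cy"])/c["fy"],1]
    p=np.array(c["position"]);return p+d*(z-p[2])/d[2]
def save(c,n): cv2.imwrite("pics/"+n,c["image"][:,:,::-1])
E
python3 - <<'E'
from h import *
s=bot.state();print(s["tool_pos"],np.round(s["eef_rot"],3).tolist(),s["gripper_width"])
ims=[]
for n in("top","scene"):
    c=bot.read_camera(n);ims.append(c["image"]);print(n,c["fx"],np.round(c["position"]))
    for t in["sealer","heat_crown","heat_wheel","cool_crown","cool_wheel","heat_tick","seal_grip","tape","carton","cutter","marker"]:
        for r in bot.search_frame(c,t)[:2]:
            b=r["box"];print(t,np.round(b),round(r["confidence"],2),np.round(onz(c,b[0],b[1],98 if"crown" in t else 85 if "wheel" in t else 20))) 
    save(c,n+"0.png")
E
```

```text
pics
[121.36850605 535.74327525 255.1937661 ] [[-0.975, 0.221, -0.0], [0.221, 0.975, -0.002], [-0.0, -0.002, -1.0]] 85.18690668943752
top 475.8588824131681 [ 450.   95. 1056.]
sealer [288. 228. 192.  73.] 0.58 [548. 158.  20.]
heat_crown [286. 226. 194.  81.] 0.7 [546. 157.  98.]
heat_wheel [344. 215.   8.  18.] 0.66 [570.  40.  85.]
cool_crown [287. 228. 195.  77.] 0.75 [540. 155.  98.]
cool_wheel [368. 207.  13.  18.] 0.63 [588. -10.  85.]
heat_tick [286. 226. 196.  83.] 0.79 [552. 162.  20.]
seal_grip [259. 227. 137.  47.] 0.64 [549. 222.  20.]
tape [333. 159.  51.  56.] 0.71 [704.  61.  20.]
carton [369. 206.  14.  17.] 0.64 [600. -18.  20.]
carton [267. 301.  36.  39.] 0.61 [392. 199.  20.]
cutter [354. 264.  76.  34.] 0.69 [473.  14.  20.]
marker [285. 228. 196.  81.] 0.72 [548. 164.  20.]
marker [238. 187.  51.  37.] 0.61 [637. 271.  20.]
scene 384.03636319902677 [ 884. -168.  692.]
sealer [309. 204. 129. 188.] 0.92 [524. 145.  20.]
sealer [336. 167.  80. 116.] 0.75 [490. 261.  20.]
heat_crown [310. 203. 131. 187.] 0.78 [565. 112.  98.]
heat_wheel [286. 233.  22.  17.] 0.55 [576.  39.  85.]
cool_crown [311. 200. 129. 188.] 0.59 [562. 118.  98.]
cool_wheel [270. 257.  26.  19.] 0.62 [593. -14.  85.]
heat_tick [308. 202. 129. 190.] 0.63 [518. 147.  20.]
seal_grip [334. 169.  84. 117.] 0.95 [491. 253.  20.]
tape [344. 289.  60.  61.] 0.86 [708.  58.  20.]
tape [286. 232.  20.  13.] 0.71 [542.  64.  20.]
carton [286. 155.  38.  45.] 0.61 [382. 205.  20.]
cutter [245. 231.  52.  63.] 0.62 [479.   6.  20.]
marker [387. 208.  11.  48.] 0.77 [647. 256.  20.]
```

Run:
```python
import cv2,numpy as np
a=cv2.imread("pics/top0.png")[150:340,180:420]; b=cv2.imread("pics/scene0.png")[210:280,240:320]
cv2.imwrite("pics/v1.png",np.hstack([cv2.resize(a,None,fx=1.8,fy=1.8,interpolation=2),cv2.resize(b,(360,342),interpolation=2)]))
```

```text
(no output)
```

View pics/v1.png

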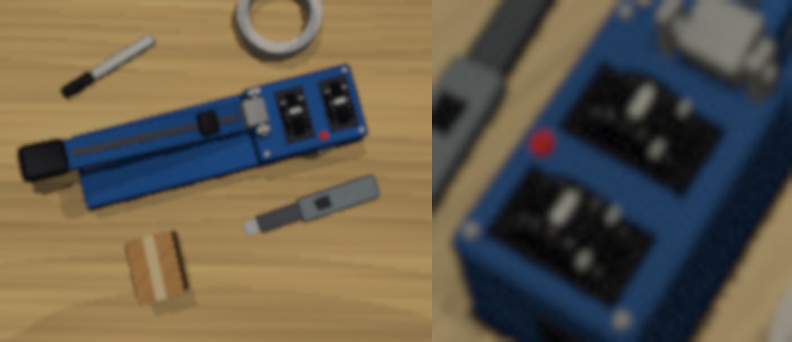

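```bash
python3 -m pendant '[[-16,-12,0,0,1],[-48,-35,0,-5,1],[-80,-59,0,-10,1],[-112,-82,0,-15,1],[-144,-106,0,-20,1],[-176,-130,0,-25,1],[-208,-153,0,-28,1],[-240,-177,0,-28,1],[-272,-200,0,-28,1],[-304,-224,0,-28,1]]'
python3 - <<'E'
from h import *
s=bot.state();R=np.array(s["eef_rot"]);p=s["tool_pos"];print(p,np.round(R,3).tolist(),s["q"])
print(R.T@(np.array([545,32,240])-p))
E
```

```text
time_s: 2.03
tool_pos: [369.5, 249.3, 256.7]
eef_rot: [[-0.965, -0.263, 0.001], [-0.263, 0.965, 0.001], [-0.001, 0.001, -1.0]]
contact_force: [1.7, 0.6, 0.1]
gripper_width: -0.2
gripper_force: 0.0
[369.46259153 249.32652403 256.68627441] [[-0.965, -0.263, 0.001], [-0.263, 0.965, 0.001], [-0.001, 0.001, -1.0]] [-0.85628146  0.09298457  0.24420265  1.78273517 -0.02395602  1.26749228
  1.23119005]
[-112.12627308 -255.88076731   16.59407663]
```

```bash
python3 -m pendant '[[-14,-33,0,0,1],[-28,-66,0,0,1],[-43,-99,0,0,1],[-57,-132,3,0,1],[-72,-165,6,0,1],[-86,-198,9,0,1],[-100,-230,13,0,1],[-112,-256,16,0,1],[-112,-256,16,0,1]]'
python3 - <<'E'
from h import *
for n in("wrist","scene"):
    c=bot.read_camera(n);save(c,n+"1.png");print(n,c["fx"],c["cx"],c["cy"],np.round(c["position"]),np.round(c["rotation"],2).tolist())
    for t in["heat_wheel","cool_wheel"]:
        for r in bot.search_frame(c,t)[:2]: print(t,np.round(r["box"]),round(r["confidence"],2))
E
```

```text
time_s: 2.78
tool_pos: [546.4, 25.4, 239.7]
eef_rot: [[-0.968, -0.253, 0.002], [-0.253, 0.968, -0.006], [-0.0, -0.007, -1.0]]
contact_force: [0.6, -0.3, -0.6]
gripper_width: -0.2
gripper_force: 0.0
wrist 309.70691628693146 316.769396887549 195.4533593316763 [479.  10. 356.] [[-0.25, 0.93, 0.27], [0.97, 0.24, 0.06], [-0.01, 0.28, -0.96]]
heat_wheel [324. 214.  11.  45.] 0.66
cool_wheel [270. 220.  18.  47.] 0.58
scene 384.03636319902677 318.69795819619213 201.65285778688974 [ 884. -168.  692.] [[0.7, 0.58, -0.42], [0.71, -0.57, 0.4], [-0.01, -0.58, -0.81]]
heat_wheel [285. 234.  23.  18.] 0.45
cool_wheel [269. 256.  26.  16.] 0.72
```

View pics/wrist1.png

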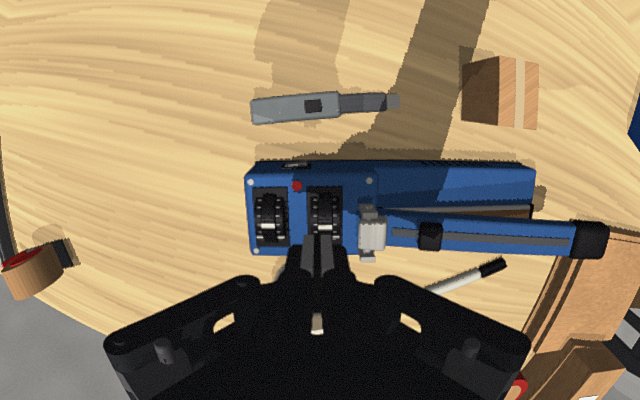

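```bash
cat >> h.py <<'E'
def fonz(c,u,v,z):
    x,y=u-c["cx"],v-c["cy"];r=np.hypot(x,y);t=r/c["fx"]
    d=np.array(c["rotation"])@[np.sin(t)*x/r,np.sin(t)*y/r,np.cos(t)];p=np.array(c["position"])
    return p+d*(z-p[2])/d[2]
def fproj(c,P):
    p=(np.atleast_2d(P)-c["position"])@np.array(c["rotation"]);r=np.hypot(p[:,0],p[:,1]);k=c["fx"]*np.arctan2(r,p[:,2])/r
    return np.c_[p[:,0]*k+c["cx"],p[:,1]*k+c["cy"]]
E
python3 - <<'E'
from h import *
a=cv2.imread("pics/wrist1.png")[155:260,235:395]; cv2.imwrite("pics/v2.png",cv2.resize(a,None,fx=5,fy=5,interpolation=2))
E
```

```text
(no output)
```

View pics/v2.png

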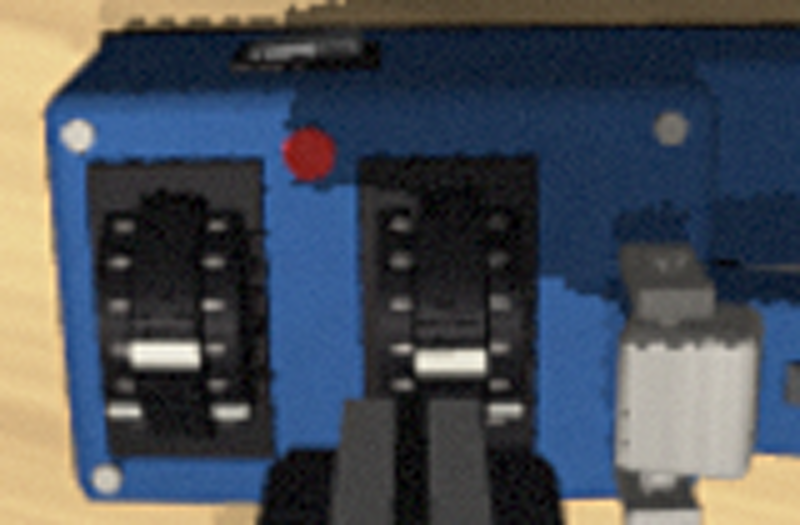

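Run:
```python
from h import *
c=bot.read_camera("wrist")
s=bot.state();R=np.array(s["eef_rot"]);p=s["tool_pos"];print(p,np.round(R,3).tolist())
f=lambda u,v,z:fonz(c,235+u/5,155+v/5,z)
for q in[(165,354,98),(450,354,98),(450,362,98)]:print(q,np.round(f(*q),1))
A,B,C=f(77,135,77),f(670,128,77),f(107,479,77)
for a in(A,B,C):print("screw",np.round(a,1))
y=B-A;print("yaw",np.degrees(np.arctan2(-y[0],y[1])),np.linalg.norm(y),np.linalg.norm(C-A))
c=bot.read_camera("top");print(onz(c,344,213,98),onz(c,368.3,206,98))
```

```text
[543.37298908  35.05954108 240.50822279] [[-0.964, -0.266, 0.0], [-0.266, 0.964, 0.001], [-0.0, 0.001, -1.0]]
(165, 354, 98) [588.    2.9  98. ]
(450, 354, 98) [574.2  52.5  98. ]
(450, 362, 98) [575.7  52.9  98. ]
screw [558.4 -24.3  77. ]
screw [527.8  82.9  77. ]
screw [627.2  -4.2  77. ]
yaw 15.937039762811917 111.44486508292202 71.7250056288113
[573.24163771  40.37265715  98.        ] [588.44124661  -8.87998569  98.        ]
```

Run:
```python
from h import *
c=bot.read_camera("wrist");save(c,"wrist2.png")
for t in["heat_wheel","cool_wheel"]:
    for r in bot.search_frame(c,t)[:2]: print(t,np.round(r["box"]),round(r["confidence"],2))
np.save("cam.npy",c,allow_pickle=True)
a=c["image"][155:260,235:395,::-1]; cv2.imwrite("pics/v3.png",cv2.resize(a,None,fx=5,fy=5,interpolation=2))
```

```text
heat_wheel [313. 216.  11.  46.] 0.62
cool_wheel [259. 219.  20.  48.] 0.77
```

View pics/v3.png

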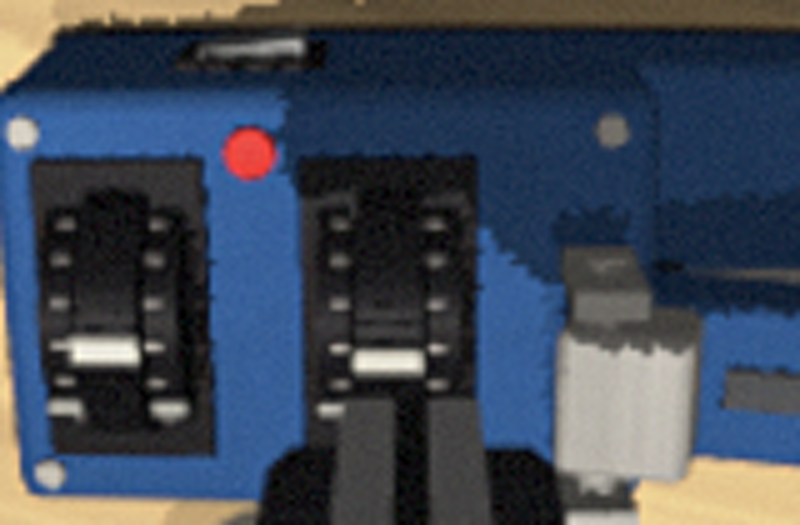

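Run:
```python
from h import *
c=np.load("cam.npy",allow_pickle=True).item()
s=bot.state();R=np.array(s["eef_rot"]);p=s["tool_pos"];print(p)
f=lambda u,v,z:fonz(c,235+u/5,155+v/5,z)
for q in[(105,352,98),(388,352,98)]:print(q,np.round(f(*q),1))
A,B,C=f(22,133,77),f(612,130,77),f(50,474,77)
for a in(A,B,C):print("screw",np.round(a,1))
y=B-A;print("yaw",np.degrees(np.arctan2(-y[0],y[1])))
h=(f(388,352,98)[:2]+[573.2,40.4])/2;h=np.r_[h,98];print(h,"delta tip->crown in tool",R.T@(h-(p+25*R[:,2])))
# expected line pixel at heat, if at top, from cool line
for a in (-40,-35,-20):
    t=np.radians(a+40);yw=np.radians(15.4);k=h+[26*np.sin(t)*np.cos(yw),26*np.sin(t)*np.sin(yw),26*np.cos(t)-26]
    print(a,(fproj(c,k)-[235,155])*5)
```

```text
[543.67487519  34.02556601 240.53073369]
(105, 352, 98) [590.9  -8.4  98. ]
(388, 352, 98) [576.9  41.2  98. ]
screw [561.  -35.3  77. ]
screw [531.3  71.9  77. ]
screw [629.8 -16.4  77. ]
yaw 15.455474654982156
[575.06979392  40.79778858  98.        ] delta tip->crown in tool [-32.00758202  -1.81081567 117.54385152]
-40 [[388.56055717 342.10933365]]
-35 [[388.64900229 353.64338136]]
-20 [[388.97940382 384.3994226 ]]
```

```bash
python3 -m pendant '[[-6,0,25,0,1],[-13,-1,55,0,1],[-20,-2,80,0,1],[-25,-2,98,0,1],[-26,-2,105,0,1],[-26,-2,109,0,1],[-26,-2,110,0,1],[-26,-2,110,0,1],[-26,-2,110,0,1]]'
python3 - <<'E'
from h import *
s=bot.state();R=np.array(s["eef_rot"]);p=s["tool_pos"];print(p,s["contact_force"])
h=np.array([575,40.6,98]);print(R.T@(h-(p+25*R[:,2])))
c=bot.read_camera("scene");a=c["image"][200:290,220:340,::-1];b=bot.read_camera("wrist")["image"][120:330,180:460,::-1]
cv2.imwrite("pics/v4.png",np.hstack([cv2.resize(a,(400,300),interpolation=2),cv2.resize(b,(400,300),interpolation=2)]))
E
```

```text
time_s: 4.08
tool_pos: [570.3, 38.1, 131.8]
eef_rot: [[-0.965, -0.263, 0.003], [-0.263, 0.965, 0.0], [-0.003, -0.0, -1.0]]
contact_force: [0.3, -0.3, 0.2]
gripper_width: -0.0
gripper_force: 0.0
[570.2632276   38.05617403 131.78854591] [ 0.3268904  -0.31382503  0.20140418]
[-5.14988617  1.220914    8.80180379]
```

View pics/v4.png

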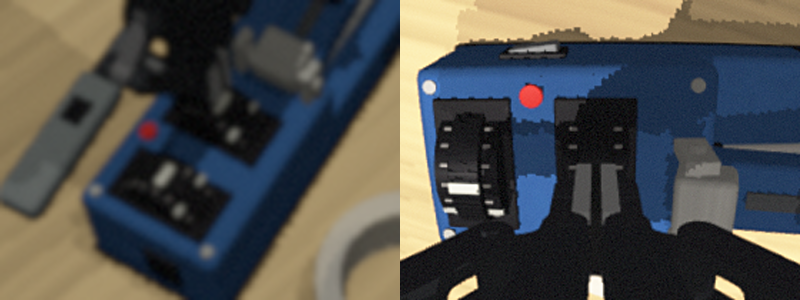

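```bash
python3 -m pendant '[[0,1,3,0,1],[0,1,6,0,1],[0,1,7.5,0,1],[0,1,7.5,0,1]]' | egrep 'time|pos|force'; python3 -m pendant '[[0,0,1,0,1],[0,0,1,0,1]]'| egrep 'pos|force'
```

```text
time_s: 4.52
tool_pos: [569.1, 39.3, 123.1]
contact_force: [-0.4, 1.0, 2.4]
gripper_force: 1.3
tool_pos: [570.0, 39.6, 123.0]
contact_force: [-0.9, 1.0, 5.9]
gripper_force: 2.9
```

```bash
python3 -m pendant '[[0,0,1,0,1],[0,0,1,0,1]]'| egrep 'pos|force'
```

```text
tool_pos: [571.0, 39.8, 122.9]
contact_force: [-1.1, 1.1, 9.1]
gripper_force: 4.3
```

```bash
python3 -m pendant '[[-2,0,0,0,1],[-4,0,0,0,1],[-6,0,0,0,1],[-8,0,0,0,1],[-8,0,0,0,1]]'| egrep 'time|pos|force';  python3 -m pendant '[[0,0,-8,0,1],[0,0,-25,0,1],[12,0,-50,0,1],[30,0,-80,0,1],[45,0,-90,0,1],[45,0,-90,0,1],[45,0,-90,0,1]]'| egrep 'time|pos|force'
python3 - <<'E'
from h import *
c=bot.read_camera("wrist");save(c,"w5.png")
s=bot.state();print(s["tool_pos"])
h=np.array([575,40.6,98]);q=fproj(c,h)[0].astype(int);print(q)
x,y=q[0]-90,q[1]-70;a=c["image"][y:y+120,x:x+160,::-1]; cv2.imwrite("pics/v5.png",cv2.resize(a,None,fx=5,fy=5,interpolation=2))
E
```

```text
time_s: 5.27
tool_pos: [578.9, 42.0, 123.0]
contact_force: [-0.7, 1.2, 8.4]
gripper_force: 4.2
time_s: 5.85
tool_pos: [533.6, 29.2, 211.4]
contact_force: [0.4, -0.2, -1.4]
gripper_force: 0.0
[533.39793123  29.64629216 210.28906138]
[315 248]
```

View pics/v5.png

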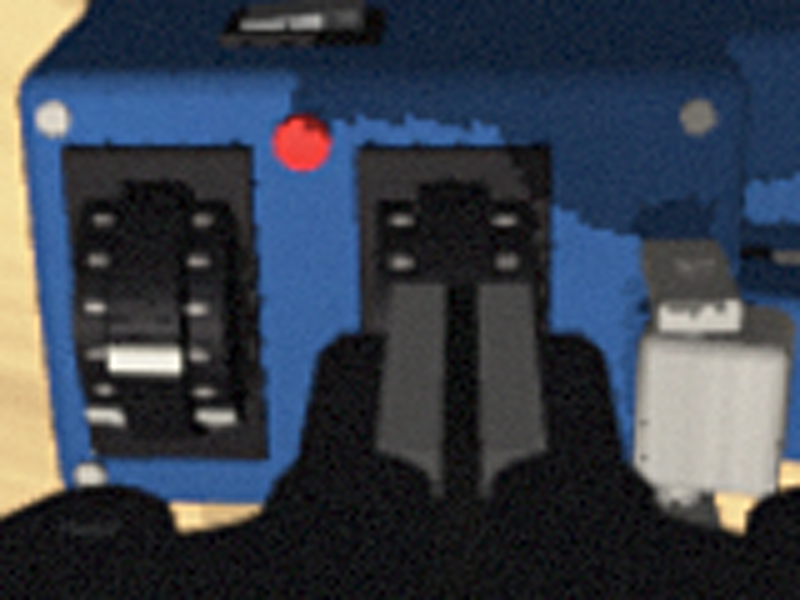

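```bash
python3 -m pendant '[[0,25,0,0,1],[0,45,0,0,1],[0,45,0,0,1],[0,45,0,0,1]]'| egrep 'time|pos'
cat > look.py <<'E'
from h import *
import sys
c=bot.read_camera("wrist")
h=np.array([575,40.6,98]);q=fproj(c,h)[0].astype(int);print(q)
x,y=max(q[0]-90,0),q[1]-60;a=c["image"][y:y+120,x:x+160,::-1]; cv2.imwrite("pics/"+sys.argv[1],cv2.resize(a,None,fx=5,fy=5,interpolation=2))
E
python3 look.py v6.png
```

```text
time_s: 6.23
tool_pos: [521.2, 74.7, 209.0]
[258 249]
```

View pics/v6.png

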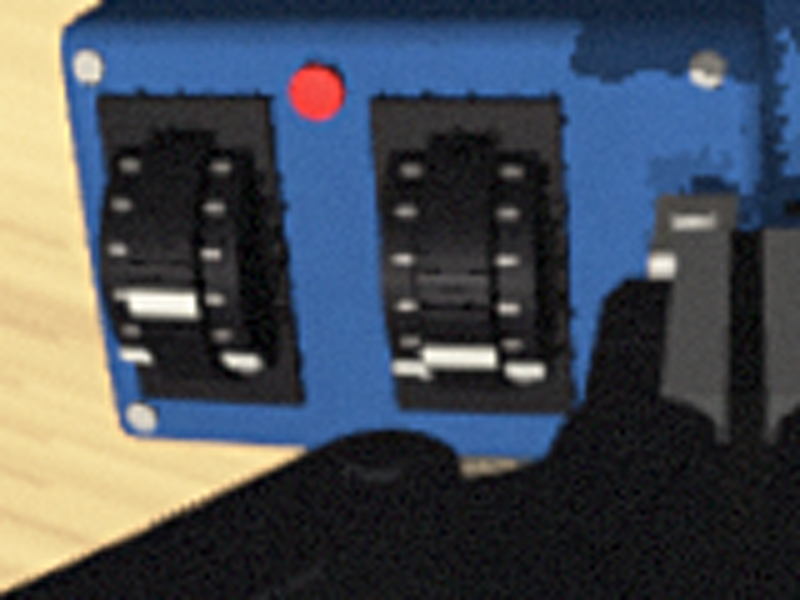

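Run:
```python
from h import *
c=bot.read_camera("wrist");yw=np.radians(15.4)
X=np.array([np.cos(yw),np.sin(yw),0]);Y=np.array([-np.sin(yw),np.cos(yw),0]);Z=np.array([0,0,1.])
q=fproj(c,[575,40.6,98])[0].astype(int);o=[max(q[0]-90,0),q[1]-60]
def pt(h,a,r,y=0):
    t=np.radians(a+40);return h-26*Z+r*(np.sin(t)*X+np.cos(t)*Z)+y*Y
h=np.array([575,40.6,98])
for nm,hh in(("heat",h),("cool",h-52*Y)):
  for a in(-100,-80,-60,-40,-20,0):
    print(nm,a,*[np.round((fproj(c,pt(hh,a,r,y))[0]-o)*5) for r,y in((23,-9),(23,9),(26,0))])
```

```text
heat -100 [408. 159.] [513. 160.] [458. 148.]
heat -80 [404. 201.] [509. 202.] [453. 196.]
heat -60 [402. 248.] [508. 250.] [452. 250.]
heat -40 [404. 295.] [510. 296.] [454. 303.]
heat -20 [410. 333.] [514. 335.] [459. 347.]
heat 0 [418. 357.] [519. 360.] [467. 375.]
cool -100 [126. 155.] [220. 157.] [168. 145.]
cool -80 [117. 195.] [212. 198.] [158. 191.]
cool -60 [114. 241.] [210. 244.] [155. 243.]
cool -40 [118. 285.] [213. 289.] [159. 295.]
cool -20 [127. 322.] [221. 326.] [170. 337.]
cool 0 [141. 347.] [233. 351.] [184. 364.]
```

```bash
python3 -m pendant '[[-5,-25,0,0,1],[-15,-45,10,0,1],[-25,-45,40,0,1],[-34,-45,65,0,1],[-37,-45,80,0,1],[-37,-45,84,0,1],[-37,-45,87,0,1],[-37,-45,90,0,1],[-37,-45,90,0,1],[-37,-45,90,0,1]]'| egrep 'time|pos|force'; python3 -m pendant '[[-2,0,0,0,1],[-4,0,0,0,1],[-6,0,0,0,1],[-8,0,0,0,1],[-8,0,0,0,1]]'| egrep 'time|pos|force';  python3 -m pendant '[[0,0,-8,0,1],[0,0,-25,0,1],[12,0,-50,0,1],[30,0,-80,0,1],[45,15,-90,0,1],[45,45,-90,0,1],[45,45,-90,0,1],[45,45,-90,0,1],[45,45,-90,0,1]]'| egrep 'time|pos|force'; python3 look.py v7.png
```

```text
time_s: 7.17
tool_pos: [571.0, 38.4, 123.0]
contact_force: [0.4, -0.4, 3.9]
gripper_force: 2.0
time_s: 7.58
tool_pos: [578.7, 40.6, 123.0]
contact_force: [0.7, -0.4, 5.8]
gripper_force: 3.0
time_s: 8.33
tool_pos: [521.5, 72.6, 210.9]
contact_force: [0.5, -0.4, -0.0]
gripper_force: 0.0
[261 248]
```

View pics/v7.png

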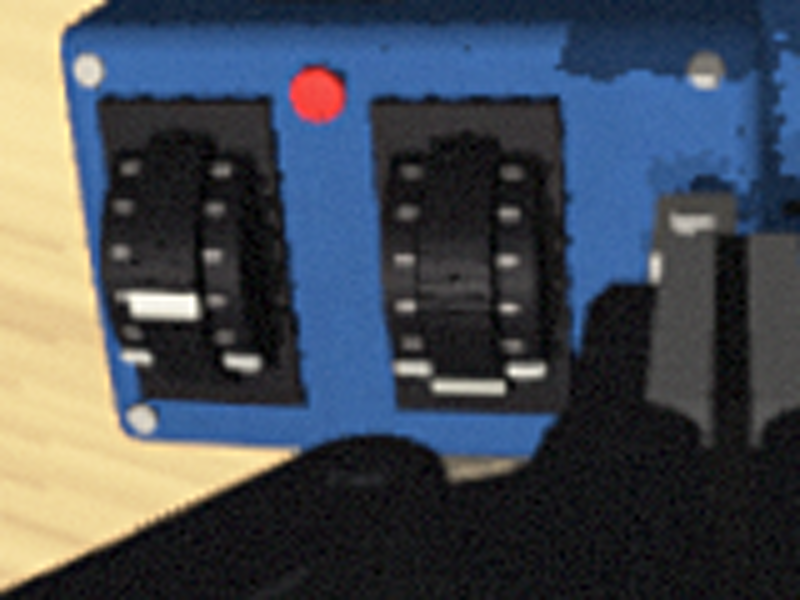

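Run:
```python
from h import *
c=bot.read_camera("scene");a=c["image"][205:285,235:330,::-1];b=cv2.imread("pics/scene0.png")[205:285,235:330]
cv2.imwrite("pics/v8.png",np.hstack([cv2.resize(i,(400,337),interpolation=2) for i in(a,b)]))
c=bot.read_camera("wrist");yw=np.radians(15.4);X=np.array([np.cos(yw),np.sin(yw),0])
q=fproj(c,[575,40.6,98])[0].astype(int)
for a in(0,20):
    t=np.radians(a+40);print(a,5*(fproj(c,np.array([575,40.6,72])+26*np.sin(t)*X+[0,0,26*np.cos(t)])[0]-q+[90,60]))
```

```text
0 [467.07715622 371.25822453]
20 [475.2691617  381.20693235]
```

View pics/v8.png

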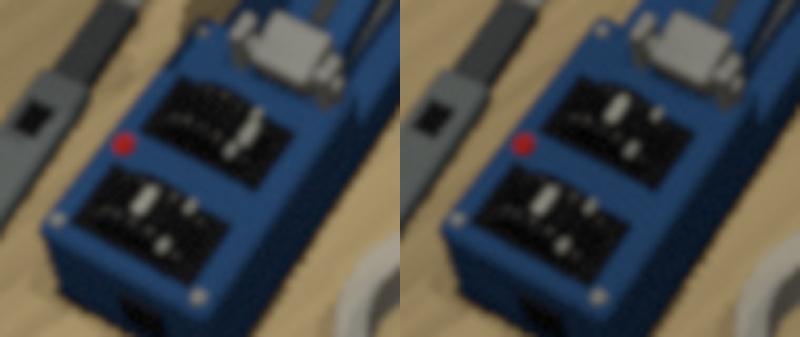

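In the left crop (now), the heat line at about (249,128) runs straight between the two long ticks, so it's level with them. The cooling line at (145,200), the sealer and the cutter look the same as in the right crop (before).

```bash
python3 -c "
from bench import bot
print(bot.state()['contact_force'],bot.hand_in())"
```

```text
the job is handed in; nothing more can be done
[0.13304634 0.00921544 0.74132002] None
```

I flicked the heat-time wheel on by two clicks, so its white line now rests level with the long tick; the cooling-time wheel and the sealer look unmoved in the last pictures, and the job is handed in.

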